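# Close-pack hex adaptors in the measuring nest and clamp them

## Task

One hexagonal adaptor already stands loosely and askew in the corner of the aluminium nest. Add the other two, so that all three stand on the nest's floor between its fences and the swing clamp, close-packed in a tight triangle: each one with a flat face pushed right up against a flat face of each of the other two, without a gap; the first may be moved too. When they are packed and let go of, turn the black clamp handle clockwise (seen from above) to its end stop so that the clamp arm closes across the front. Leave the round adaptor, the vise, the mouse and the screwdriver where they are.

Things in the scene. Friction and masses are not known exactly. Their poses are not given: they have to be found in the camera images.
- hex_a: Bare steel hexagonal adaptor standing on the table, one of three alike: hexagonal body 60 mm across flats (69.3 across corners), 40 mm tall, on top a round spigot 26 mm in diameter, 34 mm tall (74 mm in all); about 0.45 kg. Origin: centre of the underside; z up. Two of its flats face its +y and -y, two corners point along +x and -x.
- hex_b: Bare steel hexagonal adaptor standing on the table, one of three alike: hexagonal body 60 mm across flats (69.3 across corners), 40 mm tall, on top a round spigot 26 mm in diameter, 34 mm tall (74 mm in all); about 0.45 kg. Origin: centre of the underside; z up. Two of its flats face its +y and -y, two corners point along +x and -x.
- hex_c: Steel hex adaptor alike the other two; it stands loose in the corner of the nest from the start, some mm off the fences, askew by up to 0.15 rad: hexagonal body 60 mm across flats, 40 mm tall, on top a round spigot 26 mm in diameter, 34 mm tall (74 mm in all); about 0.45 kg. Origin centre of the underside; z up. Two of its flats face its +y and -y, two corners point along +x and -x.
- round_d: Bystander, not to be moved: bare steel adaptor with a ROUND body 64 mm in diameter, 40 mm tall, with the same 26 mm x 34 mm spigot on top. It stands in a place like those of the hexagonal ones. Origin: centre of the underside.
- nest: Aluminium holding nest fixed to the table. Origin on the table (z = 0); x away from the robot at yaw 0, y left, z up. Floor plate x -0.093 to 0.082, y -0.110 to 0.110, top at z = 0.012. Back fence: inner face at x = 0.070. Side fence: fixed bar along x (-0.060 to 0.070), set anew each time, inner face somewhere at y = 0.070 to 0.096 (not reported). Fence tops at z = 0.038. -x and -y sides are open.
- back_fence (a point): Foot of the back fence's inner face: nest x = 0.070, y = 0, z = 0.012. Axes as the nest's. The closed clamp arm leaves 125 mm from this face; a close-packed triangle of adaptors pushed back to it is about 121 mm deep at most. Pieces slide on the floor under a push of about 3 to 6 N each; a push of about 12 N squares them up against a fence.
- clamp (a joint): Swing clamp, pivot at nest x = -0.062, y = -0.068. Angle (rad) grows CLOCKWISE from above. At 0 the arm (14 mm wide, 112 mm long, z = 0.024 to 0.038) points to the nest's -x, open; at 1.571, the end stop, to the nest's +y, across the front. Starts at 0.15 to 0.6. About 0.1 N m of friction; it stays where it is left.
- clamp_grip (a point): Grip point of the clamp handle, on the pivot axis, 74 mm above the table: a black upright wing bar 56 mm long, 16 mm thick and 34 mm tall (z = 0.055 to 0.089), in line with the arm. The point's x axis runs along the bar (the arm points to its -x), z is up.
- vise: Bystander: small dark steel toolmaker's vise, 62 x 130 x 56 mm, beyond the nest. Origin: centre of the underside.
- mouse: Bystander: black computer mouse 58 x 100 x 32 mm. Origin: centre of the underside.
- driver: Bystander: screwdriver 180 mm long, orange handle, lying on the table. Origin: underside, near its middle.
Things that resemble listed ones, but are neither listed nor needed, are in the scene too. Leave any pink look-alike of the hex_b alone.

How it is judged:
On the way, in this order (a step that is already met when the one before it is completed fails the run):
1. the three hexagonal adaptors stand close-packed on the nest's floor, let go of, while the clamp is still open (horizontal distance between hex_a and hex_b below 0.0616 m and horizontal distance between each of hex_a, hex_b and hex_c below 0.0616 m and angle between each of hex_a, hex_b, hex_c's own z axis and vertical below 0.05 rad and z of hex_a in the frame of nest between 0.009 and 0.015 m and x of hex_a in the frame of nest between -0.035 and 0.05 m and y of hex_a in the frame of nest between -0.09 and 0.075 m and z of hex_b in the frame of nest between 0.009 and 0.015 m and x of hex_b in the frame of nest between -0.035 and 0.05 m and y of hex_b in the frame of nest between -0.09 and 0.075 m and z of hex_c in the frame of nest between 0.009 and 0.015 m and x of hex_c in the frame of nest between -0.035 and 0.05 m and y of hex_c in the frame of nest between -0.09 and 0.075 m and contact force between the fingers and hex_a below 0.1 N and contact force between the fingers and hex_b below 0.1 N and contact force between the fingers and hex_c below 0.1 N and value of joint clamp below 1 rad), for 0.2 s.
2. the clamp is turned clockwise to its end stop (value of joint clamp above 1.52 rad), for 0.2 s.
At the end, for the whole second after the job is handed in: All three hex adaptors upright (within 0.05 rad), at rest on the nest floor (within 3 mm) inside the fences, close-packed: centres of each two at most 61.6 mm apart (60 is perfect contact); the clamp at its end stop (joint above 1.52 of 1.571); nothing held (horizontal distance between hex_a and hex_b below 0.0616 m and horizontal distance between each of hex_a, hex_b and hex_c below 0.0616 m and angle between each of hex_a, hex_b, hex_c's own z axis and vertical below 0.05 rad and z of hex_a in the frame of nest between 0.009 and 0.015 m and x of hex_a in the frame of nest between -0.035 and 0.05 m and y of hex_a in the frame of nest between -0.09 and 0.075 m and z of hex_b in the frame of nest between 0.009 and 0.015 m and x of hex_b in the frame of nest between -0.035 and 0.05 m and y of hex_b in the frame of nest between -0.09 and 0.075 m and z of hex_c in the frame of nest between 0.009 and 0.015 m and x of hex_c in the frame of nest between -0.035 and 0.05 m and y of hex_c in the frame of nest between -0.09 and 0.075 m and contact force between the fingers and hex_a below 0.1 N and contact force between the fingers and hex_b below 0.1 N and contact force between the fingers and hex_c below 0.1 N and linear speed of each of hex_a, hex_b, hex_c below 0.01 m/s and value of joint clamp above 1.52 rad); the robot touches nothing.
It fails at once if the round adaptor is moved by more than 20 mm (distance of round_d from where it was at the start of the episode above 0.02 m).
It fails at once if the vise is moved by more than 20 mm (distance of vise from where it was at the start of the episode above 0.02 m).
It fails at once if the mouse is moved by more than 30 mm (distance of mouse from where it was at the start of the episode above 0.03 m).
It fails at once if the screwdriver is moved by more than 30 mm (distance of driver from where it was at the start of the episode above 0.03 m).
It also fails if it takes over 69 s, if anything falls off the work surface, if the arm or the gripper's body presses on something with over 40 N, if the wrist force passes 120 N, or if a joint passes its speed limit or range.

## Robot

A 6-joint arm with a two-finger parallel gripper is mounted at the origin on the work surface. World frame = base frame: x ahead of the robot, y to its left, z up, the work surface at z = 0. Lengths are in m, angles in rad, forces in N, time in s.
With the tool pointing down it reaches from about 0.375 to 0.9 m from the base axis. Payload 3.1 kg.
Tool frame: the origin (TCP) lies at the very end of the fingers, on their centre line; the grasp point (between the pads) lies 19 mm behind it; z points along the fingers, y is the direction in which the jaws open and shut (so a half turn about z gives the same grasp; the last joint's range is limited). The gripper opens to 87 mm and grips with 3 to 60 N. Pads are 19 mm wide; open, the fingers measure 117 mm over their backs; the gripper's body (75 mm by 190 mm) begins 51 mm behind the grasp point.
Start: joints at [1.065, 0.527, 1.433, -0, 1.181, -0.178], TCP at [0.201, 0.592, 0.223] pointing down, gripper open.
Joint ranges: [-3.08, 3.08], [-0.75, 2.2], [0.22, 2.44], [-1.43, 4.57], [0, 2.65], [-2.85, 2.85]. Speed limits (rad/s): [2.79, 2.79, 3.14, 3.14, 3.14, 3.14].

## Interface

Orientations are given as a unit quaternion [x, y, z, w].
In Python, from rig import robot gives the robot as it stands.
- The arm moves only by the tool arm_command, never from a script. Its argument "targets" is a list of rows, each a list of 5 numbers: the shift along the tool's x, y, z in cm, then the turn about the tool's z in rad, then the finger opening in cm, from 0 to 8.7. In form: [[dx, dy, dz, spin, hand], ...]. A call has 1 to 5 rows; each row is the pose to reach, as a shift and turn from the pose commanded when the call began, along the tool's axes at that moment; what a row does not reach only later rows make up. A row lasts 1/8 s, in which the tool goes at most 62.5 mm and 10.7 degrees, less where a joint would pass 70% of its speed; a pose out of reach is approached as far as the arm can. A call with a gripper value outside its range is refused whole. The fingers move at their own pace and stop on an object; "newtons" is the grip in N (left out, the last holds). Time passes only in rows, so rows that repeat a pose let the fingers close. It gives the time, the measured TCP pose, the force and the opening at its end, in the units of the state.
- robot.get_obs(): the state, without advancing time (a new reading comes with each control period).
- robot.camera(name): name is "scene" or "top" or "wrist"; returns (picture, depth): 384x512x3 uint8, red, green, blue; 384x512 float32, m along the optical axis (not along the pixel's ray), 0 where there is no reading.
- robot.camera_model(name): a dict with "mtx" (3x3 intrinsics, pixels), "extrinsics" (4x4, takes a point from world to camera coordinates). Camera axes: x right, y up, looking along -z (the intrinsics and any distortion apply to the point x, -y, -z); pixel columns grow to the right and rows downward; lengths in m; the calibration is good to about 2 mm. A picture is of the moment at which its call begins: read the wrist's pose just before it. camera_model takes no time and is no camera call; for the wrist camera it gives the pose at the moment of the call.
- robot.hand_in(): hands the job in, once; it reports no verdict.
The state is a dict: "time": time; "q": joint angles; "joint_velocities": joint speeds; "joint_torque": joint torques, N m; "position": TCP position; "tool_rot": TCP orientation; "ft_force": force on the tool from outside, world axes, zero at the start; "moment": the same for the moment, N m; "grip_width": finger opening in m.
Only numpy, scipy, OpenCV 4.12 (cv2) and the standard library are available. Lean on these libraries where they do the work, as an engineer would, in place of code of your own. Each camera call takes 0.05 s, during which the arm holds its last target.

## Working session

There is one attempt and no reset: what is moved stays moved. The work goes in short steps, Python scripts to look and compute and a tool call to move; the robot and the scene stay as the last step left them, time stands still between calls to the robot, and variables do not carry over. Pictures are saved under pics/ and viewed, and the job is handed in when it is done.

Besides the shell and the picture viewer there is one more tool, called after "Emit:" by a JSON object that holds its "name" and its "arguments". arm_command: Moves the arm, as the interface text tells. Its arguments: {"type":"object","properties":{"targets":{"type":"array","items":{"type":"array","items":{"type":"number"}}},"newtons":{"type":"number"}},"required":["targets"]}

```bash
ls; mkdir -p pics
python3 - <<'E'
from rig import robot
import cv2,numpy as np
print(robot.get_obs())
for n in ["scene","top"]:
    im,d=robot.camera(n); cv2.imwrite(f"pics/{n}0.png",im[...,::-1]); np.save(f"{n}0.npy",d); np.save(f"{n}0im.npy",im)
    m=robot.camera_model(n); print(n,m); np.savez(f"{n}m.npz",**{k:np.array(v) for k,v in m.items() if k in("mtx","extrinsics")})
E
```

```text
pics
{'time': 0.0, 'q': array([ 1.06450025e+00,  5.28462325e-01,  1.43387333e+00, -5.21884252e-06,
        1.18137308e+00, -1.78497731e-01]), 'joint_velocities': array([ 0.0016314 ,  0.00024767, -0.00047057, -0.00100742, -0.00082929,
        0.00096283]), 'joint_torque': array([-1.07222811e-03, -4.40037954e+01, -1.76596802e+01,  6.33649249e-02,
        5.80900535e-02, -1.55039261e-04]), 'position': array([0.20084647, 0.59109861, 0.22158319]), 'tool_rot': array([ 1.63165282e-01,  9.86598181e-01, -9.97431658e-04, -3.52958848e-04]), 'ft_force': array([0.40003265, 0.22028203, 0.39884268]), 'moment': array([ 0.00998945, -0.03865645,  0.05217156]), 'grip_width': 0.0873626207084917}
scene {'mtx': array([[427.87258784,   0.        , 255.91776345],
       [  0.        , 427.87258784, 192.85776074],
       [  0.        ,   0.        ,   1.        ]]), 'extrinsics': array([[ 0.65164758,  0.75833063,  0.01703207, -0.44135881],
       [-0.52221357,  0.43223607,  0.73516322,  0.2524546 ],
       [ 0.55013491, -0.48796171,  0.67767614, -1.41409471],
       [ 0.        ,  0.        ,  0.        ,  1.        ]])}
top {'mtx': array([[347.82192343,   0.        , 257.22233786],
       [  0.        , 347.82192343, 182.29946682],
       [  0.        ,   0.        ,   1.        ]]), 'extrinsics': array([[-0.08678803, -0.99621551,  0.00474268,  0.0709421 ],
       [ 0.97606563, -0.08407778,  0.20056625, -0.62456095],
       [-0.19940845,  0.02203592,  0.97966866, -0.80757116],
       [ 0.        ,  0.        ,  0.        ,  1.        ]])}
```

View pics/scene0.png

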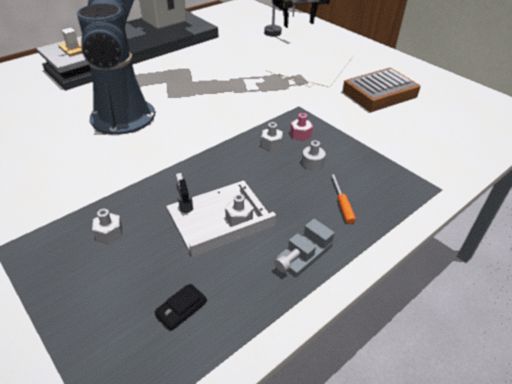

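View pics/top0.png

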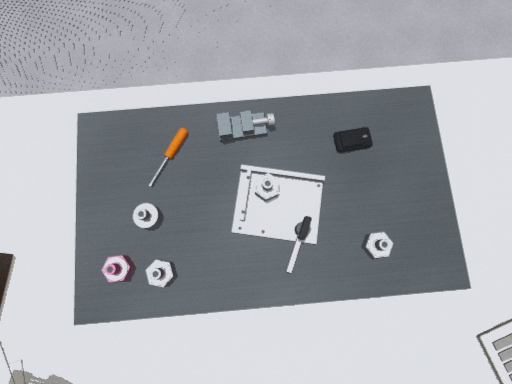

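```bash
cat > h.py <<'E'
import numpy as np,cv2
def load(n):
    z=np.load(n+"m.npz"); return z['mtx'],z['extrinsics']
def world(K,E,d):
    v,u=np.mgrid[:d.shape[0],:d.shape[1]]
    x=(u-K[0,2])/K[0,0]*d; y=-(v-K[1,2])/K[1,1]*d
    P=np.stack([x,y,-d,],-1)
    return (P-E[:3,3])@E[:3,:3]
def proj(K,E,X):
    X=np.atleast_2d(X); c=X@E[:3,:3].T+E[:3,3]
    return np.stack([K[0,0]*c[:,0]/-c[:,2]+K[0,2],K[1,1]*c[:,1]/c[:,2]+K[1,2]],-1)
def ray(K,E,uv,z):
    c=-E[:3,:3].T@E[:3,3]
    d=np.array([(uv[0]-K[0,2])/K[0,0],-(uv[1]-K[1,2])/K[1,1],-1])@E[:3,:3]
    return c+d*(z-c[2])/d[2]
def ortho(im,K,E,z,x0,x1,y0,y1,s=1000):
    # rectified image of plane z; up=+x, left=+y ; s px per m
    c=np.array([[x1,y1,z],[x1,y0,z],[x0,y0,z],[x0,y1,z]]); p=proj(K,E,c).astype(np.float32)
    W,H=int((y1-y0)*s),int((x1-x0)*s)
    M=cv2.getPerspectiveTransform(p,np.float32([[0,0],[W,0],[W,H],[0,H]]))
    return cv2.warpPerspective(im,M,(W,H),flags=cv2.INTER_CUBIC)
E
python3 - <<'E'
from h import *
for n in("top","scene"):
    K,E=load(n); d=np.load(n+"0.npy"); P=world(K,E,d)
    P[d==0]=np.nan
    print(n,"cam",-E[:3,:3].T@E[:3,3])
    m=((P[...,2]>0.064)&(P[...,2]<0.095)&(P[...,0]>.2)&(P[...,0]<.95)).astype(np.uint8)
    k,l,s,c=cv2.connectedComponentsWithStats(m)
    for i in range(1,k):
        if s[i,4]>8:
            q=P[l==i]; print(c[i].round(1),s[i,4],np.median(q,0).round(4),q.min(0).round(3),q.max(0).round(3))
im=np.load("top0im.npy")[...,::-1]
crops=[cv2.resize(im[v-30:v+30,u-30:u+30],(250,250),interpolation=cv2.INTER_CUBIC) for u,v in [(379,245),(159,274),(146,216),(116,269),(268,187)]]
cv2.imwrite("pics/crops.png",np.vstack([np.hstack(crops[:3]),np.hstack(crops[3:]+[crops[0]*0])]))
E
```

```text
top cam [0.45473288 0.03595749 0.91608155]
[267.4 183.9] 95 [ 0.6177 -0.007   0.0855] [ 0.606 -0.019  0.07 ] [0.631 0.004 0.09 ]
[141.4 214. ] 99 [0.5721 0.3039 0.0731] [0.561 0.292 0.065] [0.585 0.317 0.077]
[304.6 227.8] 182 [ 0.5038 -0.0853  0.0879] [ 0.478 -0.103  0.064] [ 0.532 -0.069  0.092]
[383.6 244.2] 105 [ 0.4498 -0.2709  0.0735] [ 0.438 -0.284  0.066] [ 0.462 -0.26   0.078]
[110.6 269. ] 108 [0.4488 0.3779 0.0729] [0.437 0.367 0.065] [0.461 0.393 0.078]
[155.7 273.8] 105 [0.4286 0.2727 0.0733] [0.416 0.261 0.065] [0.442 0.287 0.078]
scene cam [ 1.19738849 -0.46444816  0.78022016]
[301.7 116.2] 56 [0.4516 0.3765 0.0737] [0.435 0.365 0.064] [0.462 0.392 0.078]
[271.6 125.5] 58 [0.4303 0.27   0.0739] [0.414 0.26  0.064] [0.442 0.287 0.079]
[314.2 144.1] 69 [0.5759 0.3014 0.0738] [0.559 0.29  0.064] [0.586 0.314 0.08 ]
[183.2 189.5] 158 [ 0.5151 -0.0915  0.0889] [ 0.477 -0.104  0.064] [ 0.533 -0.07   0.093]
[238.1 200.2] 136 [ 0.6238 -0.0106  0.0844] [ 0.605 -0.021  0.064] [0.632 0.006 0.09 ]
[102.4 213.6] 106 [ 0.4533 -0.2731  0.0743] [ 0.437 -0.284  0.064] [ 0.463 -0.259  0.079]
```

View pics/crops.png

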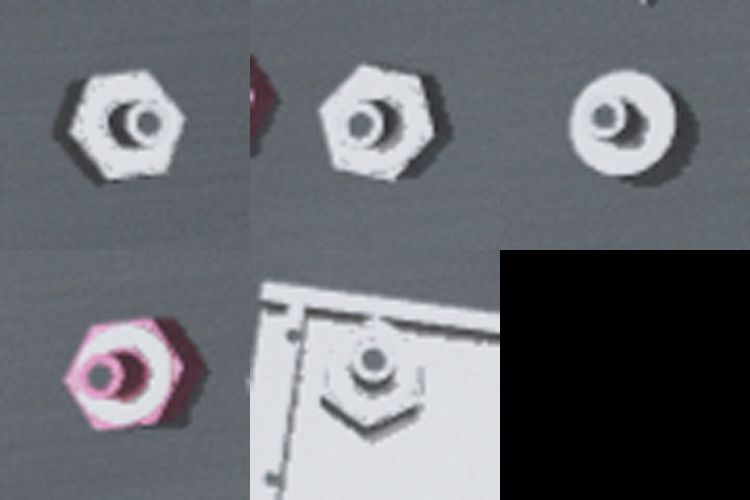

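Run:
```python
from h import *
im=np.load("top0im.npy")[...,::-1]
K,E=load("top")
o=ortho(im,K,E,0.038,.43,.71,-.16,.14,2500)
for i in range(0,30,5):
    cv2.line(o,(int(i*25),0),(int(i*25),6),(0,0,255),1)
cv2.imwrite("pics/nest_o.png",o[:600,:750]) ; print(o.shape)
os=[ortho(im,K,E,0.040,x-.05,x+.05,y-.05,y+.05,3500) for x,y in[(.450,-.272),(.429,.273)]]
cv2.imwrite("pics/ab_o.png",np.hstack(os))
```

```text
(699, 750, 3)
```

View pics/nest_o.png

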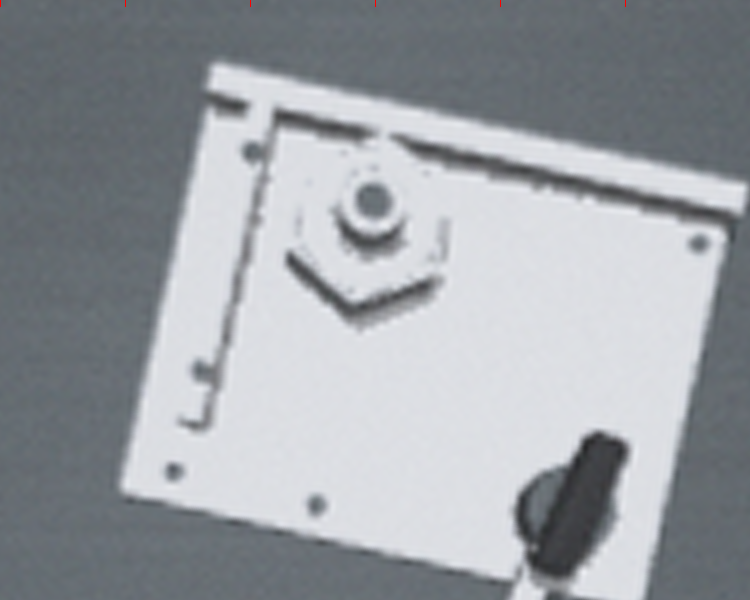

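View pics/ab_o.png

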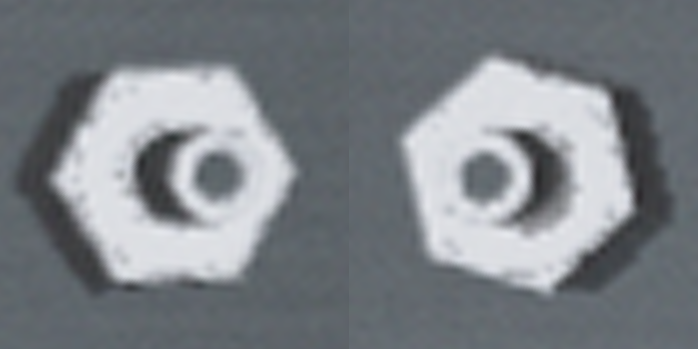

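```bash
cat >> h.py <<'E'
from scipy.spatial.transform import Rotation as R
def go(o,xyz,yaw):
    """shift (cm, tool axes) and spin from measured pose o to world xyz and tool-y yaw (tool y = Rz(yaw)*(0,1))"""
    M=R.from_quat(o['tool_rot']).as_matrix()
    s=M.T@(np.array(xyz)-o['position'])*100
    cur=np.arctan2(-M[0,1],M[1,1])
    a=-(yaw-cur); a=(a+np.pi/2)%np.pi-np.pi/2
    return s.round(2),round(float(a),3),'yaw',round(float(cur),3)
E
python3 - <<'E'
from h import *
from rig import robot
m=robot.camera_model("wrist");E=np.array(m['extrinsics']);print(m['mtx'],-E[:3,:3].T@E[:3,3],'look',-E[2,:3], 'up',E[1,:3])
o=robot.get_obs()
print(go(o,(.5,-.02,.36),-.215))
im=np.load("top0im.npy"); K,E=load("top")
from scipy.optimize import minimize
def hexp(cx,cy,th,ap=30,s=3.5,n=350):
    a=th+np.arange(6)*np.pi/3; r=ap/np.cos(np.pi/6)
    X=cx+r*np.cos(a);Y=cy+r*np.sin(a)   # world offsets mm ; img col=(50-Y)*s,row=(50-X)*s
    m=np.zeros((n,n),np.uint8); cv2.fillConvexPoly(m,np.round(np.stack([(50-Y)*s,(50-X)*s],-1)*16).astype(np.int32),255,shift=4,lineType=cv2.LINE_AA); return m
for x,y in[(.450,-.272),(.429,.273)]:
    g=cv2.cvtColor(ortho(im,K,E,0.040,x-.05,x+.05,y-.05,y+.05,3500),cv2.COLOR_RGB2GRAY)
    w=(g>165).astype(np.uint8)
    k,l,s,c=cv2.connectedComponentsWithStats(w); i=1+np.argmax(s[1:,4]); cs,_=cv2.findContours((l==i).astype(np.uint8),0,1)
    t=np.zeros_like(g);cv2.drawContours(t,cs,-1,255,-1); n=t.shape[0]
    f=lambda p:np.abs(hexp(*p[:2],p[2]/30,30,3.5,n).astype(float)-t).mean()
    best=min((minimize(f,[0,0,th*30],method='Nelder-Mead',options=dict(initial_simplex=[[0,0,th*30],[3,0,th*30],[0,3,th*30],[0,0,th*30+6]])) for th in np.arange(-.5,.5,.2)),key=lambda r:r.fun)
    print('hex',x+best.x[0]/1e3,y+best.x[1]/1e3,'yaw',best.x[2]/30,best.fun,(t>0).sum()/3.5**2, 'exp',3118)
E
```

```text
[[281.71871385   0.         258.07035954]
 [  0.         281.71871385 187.22548607]
 [  0.           0.           1.        ]] [0.1272431  0.61760466 0.38370501] look [ 0.2720366  -0.09454318 -0.95763128] up [-0.90663593  0.30833804 -0.28799123]
(array([-47.99, -48.26, -13.76]), -0.113, 'yaw', -0.328)
hex 0.4502490305364029 -0.27189709072517076 yaw 0.5513822362764806 3.4809566423920986 3020.6530612244896 exp 3118
hex 0.4293391866416474 0.2749200401601273 yaw -0.8280053956180209 2.7683434454561127 3049.714285714286 exp 3118
```

Emit:
{"name": "arm_command", "arguments": {"targets": [[-47.7, -47.3, -7.8, -0.113, 8.7], [-47.7, -47.3, -7.8, -0.113, 8.7], [-47.7, -47.3, -7.8, -0.113, 8.7], [-47.7, -47.3, -7.8, -0.113, 8.7], [-47.7, -47.3, -7.8, -0.113, 8.7]]}}

```text
time: 0.72
position: [0.3399, 0.312, 0.2586]
tool_rot: [0.107, 0.994, -0.0, 0.0]
ft_force: [1.2, 0.0, -0.1]
grip_width: 0.087
```

Emit:
{"name": "arm_command", "arguments": {"targets": [[-22.6, -28.2, -4.2, 0, 8.7], [-22.6, -28.2, -4.2, 0, 8.7], [-22.6, -28.2, -4.2, 0, 8.7], [-22.6, -28.2, -4.2, 0, 8.7], [-22.6, -28.2, -4.2, 0, 8.7]]}}

```text
time: 1.35
position: [0.4779, 0.0339, 0.2948]
tool_rot: [0.107, 0.994, 0.0, -0.0]
ft_force: [1.2, 0.6, 0.6]
grip_width: 0.0872
```

Emit:
{"name": "arm_command", "arguments": {"targets": [[-3, -4, -1, 0, 8.7], [-3, -4, -1, 0, 8.7]]}}

```text
time: 1.6
position: [0.5003, -0.0131, 0.305]
tool_rot: [0.11, 0.994, -0.0, 0.001]
ft_force: [-0.5, 0.8, -0.8]
grip_width: 0.0871
```

```bash
cat >> h.py <<'E'
def snap(name):
    from rig import robot
    o=robot.get_obs(); m=robot.camera_model("wrist"); im,d=robot.camera("wrist")
    cv2.imwrite(f"pics/{name}.png",im[...,::-1])
    K=np.array(m['mtx']);E=np.array(m['extrinsics'])
    np.savez(name+".npz",im=im,d=d,K=K,E=E,pos=o['position'],rot=o['tool_rot'])
    return o,im,d,K,E
E
python3 - <<'E'
from h import *
o,im,d,K,E=snap("w1"); print(o['time'],o['position'],o['joint_velocities'].round(3))
E
```

```text
1.6 [ 0.5003452  -0.01307583  0.30500635] [ 0.06  -0.015  0.071  0.034  0.024  0.022]
```

View pics/w1.png

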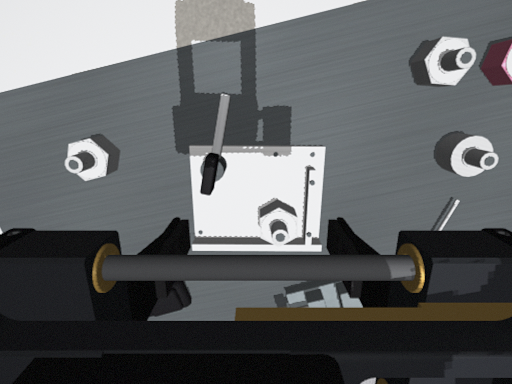

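Run:
```python
from h import *
z=np.load("w1.npz"); K,E,d,im=z['K'],z['E'],z['d'],z['im']
P=world(K,E,d); 
ok=(d>0)&(P[...,0]>.35)&(P[...,0]<.75)&(np.abs(P[...,1]+.03)<.2)
t=ok&(np.abs(P[...,2])<.006); print('table',np.median(P[t][:,2]))
f=ok&(P[...,2]>.007)&(P[...,2]<.018);print('floor',np.median(P[f][:,2]))
# edge-based: bright plate contour on z=0.012 ortho
X0,X1,Y0,Y1,s=.43,.71,-.18,.14,2500
g=ortho(im[...,::-1],K,E,0.012,X0,X1,Y0,Y1,s)
g38=ortho(im[...,::-1],K,E,0.038,X0,X1,Y0,Y1,s)
def fit(view):
    pass
def plateP(cx,cy,yaw):
    c=np.array([[-.093,-.11],[.082,-.11],[.082,.11],[-.093,.11]]);r=np.array([[np.cos(yaw),-np.sin(yaw)],[np.sin(yaw),np.cos(yaw)]])
    return c@r.T+[cx,cy]
w=(f).astype(np.uint8);w=cv2.morphologyEx(w,cv2.MORPH_OPEN,np.ones((3,3)))
q=P[w>0][:,:2].astype(np.float32); r=cv2.minAreaRect(q); print('depth rect',r)
cv2.imwrite("pics/w1_o12.png",g[:600]);cv2.imwrite("pics/w1_o38.png",g38[:600]);print(g.shape)
```

```text
table 0.0010300905912387177
floor 0.012136925195701804
depth rect ((0.6265987753868103, -0.061505794525146484), (0.25626373291015625, 0.28773435950279236), 76.75540924072266)
(699, 800, 3)
```

View pics/w1_o38.png

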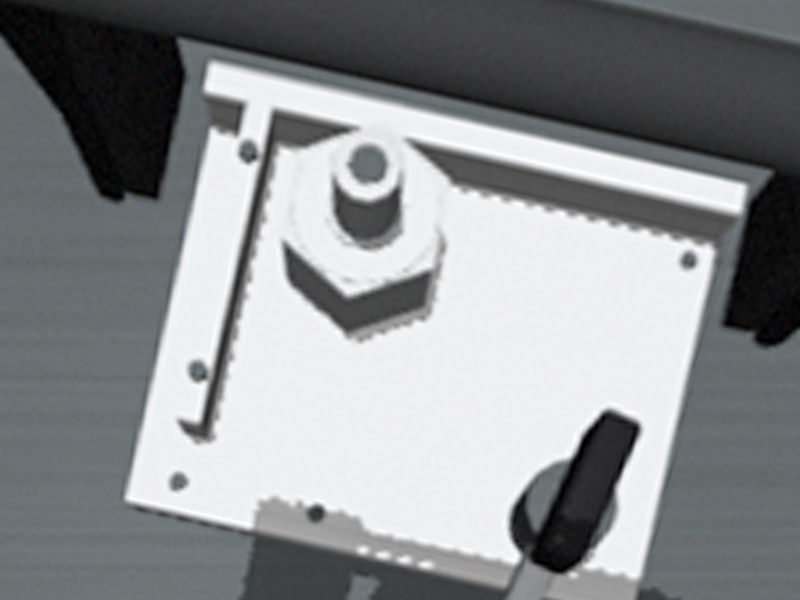

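```bash
cat >> h.py <<'E'
NO=np.array([.5798,-.0340]);NY=-.217
def n2w(x,y):
    c,s=np.cos(NY),np.sin(NY); return np.array([NO[0]+c*x-s*y,NO[1]+s*x+c*y])
def w2n(X,Y):
    c,s=np.cos(NY),np.sin(NY); X-=NO[0];Y-=NO[1]; return np.array([c*X+s*Y,-s*X+c*Y])
def spig(P,d,z0,z1,box):
    m=((d>0)&(P[...,2]>z0)&(P[...,2]<z1)&(P[...,0]>box[0])&(P[...,0]<box[1])&(P[...,1]>box[2])&(P[...,1]<box[3]))
    return P[m]
E
python3 - <<'E'
from h import *
from rig import robot
z=np.load("w1.npz"); K,E,d,im=z['K'],z['E'],z['d'],z['im']
P=world(K,E,d)
q=spig(P,d,.078,.092,(.58,.66,-.04,.03)); print(len(q),q.min(0),q.max(0),np.median(q,0), w2n(*((q.min(0)+q.max(0))/2)[:2]))
for b in[(.40,.5,-.32,-.22),(.38,.48,.22,.32)]:
    q=spig(P,d,.066,.08,b); print('AB',len(q),q.min(0),q.max(0),np.median(q,0))
print(go(robot.get_obs(),(.6185,-.0075,.057),NY))
# overlays: nest outline at fence top on image, plus fences
img=im[...,::-1].copy()
def pl(pts,z,col):
    X=np.array([[*n2w(*p),z] for p in pts]); cv2.polylines(img,[np.round(proj(K,E,X)).astype(int)],False,col,1)
pl([(-.093,-.11),(.082,-.11)],.012,(0,0,255));pl([(-.093,.11),(-.093,-.11)],.012,(0,0,255));pl([(-.093,.11),(.06,.11)],.012,(0,0,255))
pl([(.07,-.11),(.07,.11)],.038,(0,255,0));pl([(.07,.081),(-.06,.081)],.038,(255,0,0))
hx=[(.0321+.0346*np.cos(a),.0342+.0346*np.sin(a)) for a in np.arange(7)*np.pi/3]; pl(hx,.052,(0,0,255))
cv2.imwrite("pics/ov1.png",cv2.resize(img[130:260,170:350],None,fx=4,fy=4,interpolation=cv2.INTER_NEAREST))
E
```

```text
239 [ 0.60751117 -0.01801393  0.07823872] [0.63233525 0.00703233 0.08794946] [ 0.61808587 -0.00556238  0.08607003] [0.03304417 0.03647916]
AB 299 [ 0.43756119 -0.28255791  0.0661063 ] [ 0.46320068 -0.25730059  0.07622292] [ 0.44996154 -0.26802845  0.07381971]
AB 408 [0.41711258 0.26243105 0.06603029] [0.44240384 0.2881275  0.07604032] [0.42992574 0.27342646 0.07363707]
(array([-11.64,   2.93,  24.73]), -0.001, 'yaw', -0.218)
```

View pics/ov1.png

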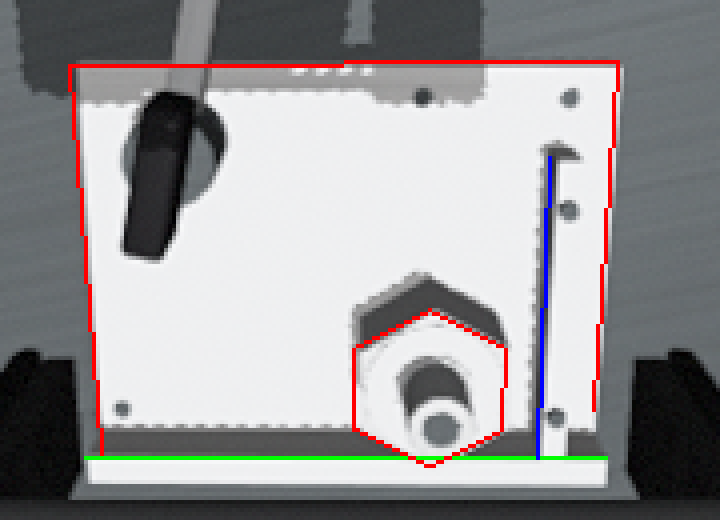

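Emit:
{"name": "arm_command", "arguments": {"targets": [[-11.7, 3.1, 17, 0, 5.5], [-11.7, 3.1, 17, 0, 5.5], [-11.7, 3.1, 17, 0, 5.5], [-11.7, 3.1, 17, 0, 5.5], [-11.7, 3.1, 20, 0, 5.0]]}}

```text
time: 2.28
position: [0.6202, -0.0031, 0.1049]
tool_rot: [0.106, 0.994, 0.0, 0.001]
ft_force: [0.1, -0.5, 0.5]
grip_width: 0.0528
```

Run:
```python
from h import *
from rig import robot
o=robot.get_obs();print(o['position'],o['ft_force'],o['grip_width']);print(go(o,(.619,-.0063,.057),NY))
```

```text
[ 0.62023879 -0.00313306  0.10490398] [ 0.08484215 -0.46218389  0.45644651] 0.05281348537773773
(array([ 0.06, -0.34,  4.79]), 0.004, 'yaw', -0.213)
```

Emit:
{"name": "arm_command", "arguments": {"targets": [[0.1, -0.3, 3.5, 0, 5], [0.1, -0.3, 4.8, 0, 5], [0.1, -0.3, 4.8, 0, 2.2], [0.1, -0.3, 4.8, 0, 2.2], [0.1, -0.3, 4.8, 0, 2.2]], "newtons": 10}}

```text
time: 2.9
position: [0.6186, -0.0071, 0.0583]
tool_rot: [0.107, 0.994, -0.0, 0.001]
ft_force: [0.5, -0.7, -0.6]
grip_width: 0.0284
```

Emit:
{"name": "arm_command", "arguments": {"targets": [[0, 0, 0, 0, 2.2], [0, 0, 0, 0, 2.2]]}}

```text
time: 3.15
position: [0.6186, -0.0069, 0.058]
tool_rot: [0.107, 0.994, 0.0, 0.001]
ft_force: [-0.7, 1.9, 7.0]
grip_width: 0.0256
```

Emit:
{"name": "arm_command", "arguments": {"targets": [[-0.1, 0.5, 0, 0, 2.2], [-0.2, 1.0, 0, 0, 2.2], [-0.2, 1.3, 0, 0, 2.2], [-0.2, 1.3, 0, 0, 2.2]]}}

```text
time: 3.65
position: [0.6232, 0.0035, 0.0581]
tool_rot: [0.107, 0.994, -0.001, 0.001]
ft_force: [-1.1, -4.4, 6.7]
grip_width: 0.0254
```

Emit:
{"name": "arm_command", "arguments": {"targets": [[0, 0.3, 0, 0, 2.2], [0, 0.5, 0, 0, 2.2], [0, 0.5, 0, 0, 2.2]]}}

```text
time: 4.03
position: [0.6244, 0.0081, 0.0581]
tool_rot: [0.107, 0.994, -0.001, 0.001]
ft_force: [-1.1, -4.2, 5.7]
grip_width: 0.0258
```

Emit:
{"name": "arm_command", "arguments": {"targets": [[0, 0.2, 0, 0, 2.2], [0, 0.4, 0, 0, 2.2], [0, 0.4, 0, 0, 2.2]]}}

```text
time: 4.4
position: [0.6243, 0.0095, 0.0583]
tool_rot: [0.106, 0.994, -0.004, 0.0]
ft_force: [-3.5, -11.1, 9.2]
grip_width: 0.0252
```

Emit:
{"name": "arm_command", "arguments": {"targets": [[-0.15, 0, 0, 0, 2.2], [-0.3, 0, 0, 0, 2.2], [-0.3, 0, 0, 0, 2.2]]}}

```text
time: 4.78
position: [0.6247, 0.0094, 0.0583]
tool_rot: [0.106, 0.994, -0.003, -0.002]
ft_force: [-7.4, -10.5, 11.9]
grip_width: 0.0255
```

Emit:
{"name": "arm_command", "arguments": {"targets": [[-0.2, -0.2, 0, 0, 2.2], [-0.4, -0.2, 0, 0, 2.2], [-0.4, -0.2, 0, 0, 2.2]]}}

```text
time: 5.15
position: [0.6267, 0.0089, 0.0577]
tool_rot: [0.107, 0.994, -0.002, -0.004]
ft_force: [-8.2, -4.6, 12.2]
grip_width: 0.0255
```

Emit:
{"name": "arm_command", "arguments": {"targets": [[0.3, 0, 0, 0, 2.2], [0.3, 0, 0, 0, 4.0], [0.3, 0, 0, 0, 4.2], [0.3, 0, -4, 0, 4.2], [0.3, 0, -6, 0, 5]]}}

```text
time: 5.78
position: [0.629, 0.0114, 0.1181]
tool_rot: [0.107, 0.994, 0.0, 0.001]
ft_force: [-0.2, -0.7, -0.0]
grip_width: 0.0458
```

Run:
```python
from h import *
from rig import robot
o=robot.get_obs();print(o['position'],o['grip_width']);print(go(o,(.53,-.03,.26),NY))
print(go(o,(.450,-.270,.20),NY-.281))
```

```text
[0.62901187 0.01143051 0.118113  ] 0.04579268715196201
(array([  8.75,  -6.15, -14.22]), 0.002, 'yaw', -0.215)
(array([ 11.48, -31.3 ,  -8.24]), 0.283, 'yaw', -0.215)
```

Emit:
{"name": "arm_command", "arguments": {"targets": [[8.7, -6, -14, 0, 6], [8.7, -6, -14, 0, 6], [8.7, -6, -14, 0, 6], [8.7, -6, -14, 0, 6]]}}

```text
time: 6.28
position: [0.5306, -0.0295, 0.2601]
tool_rot: [0.108, 0.994, -0.0, 0.003]
ft_force: [0.5, -0.2, 0.2]
grip_width: 0.0597
```

Run:
```python
from h import *
o,im,d,K,E=snap("w2"); print(o['time'],o['position'],o['joint_velocities'].round(3))
img=im[...,::-1].copy()
def pl(pts,z,col):
    X=np.array([[*n2w(*p),z] for p in pts]); cv2.polylines(img,[np.round(proj(K,E,X)*16).astype(int)],False,col,1,shift=4)
P=world(K,E,d);q=spig(P,d,.083,.09,(.58,.66,-.04,.04));c=(q.min(0)+q.max(0))/2;print(c,np.median(q,0),w2n(*c[:2]))
img=cv2.resize(img,None,fx=4,fy=4,interpolation=cv2.INTER_CUBIC)
r=proj(K,E,[[.6,-.02,.03]])[0]; print(r)
u,v=int(r[0]*4),int(r[1]*4); cv2.imwrite("pics/w2c.png",img[max(0,v-300):v+260,max(0,u-380):u+380])
print(go(o,(.450,-.270,.20),NY-.281))
```

```text
6.275 [ 0.53057335 -0.02945825  0.26007568] [ 0.013  0.076  0.01   0.011 -0.041  0.009]
[0.62579945 0.00704818 0.08542304] [0.62357574 0.00721205 0.0861074 ] [0.03608295 0.04998923]
[273.79645954 202.84258686]
(array([  2.76, -25.22,   5.99]), 0.282, 'yaw', -0.216)
```

View pics/w2c.png

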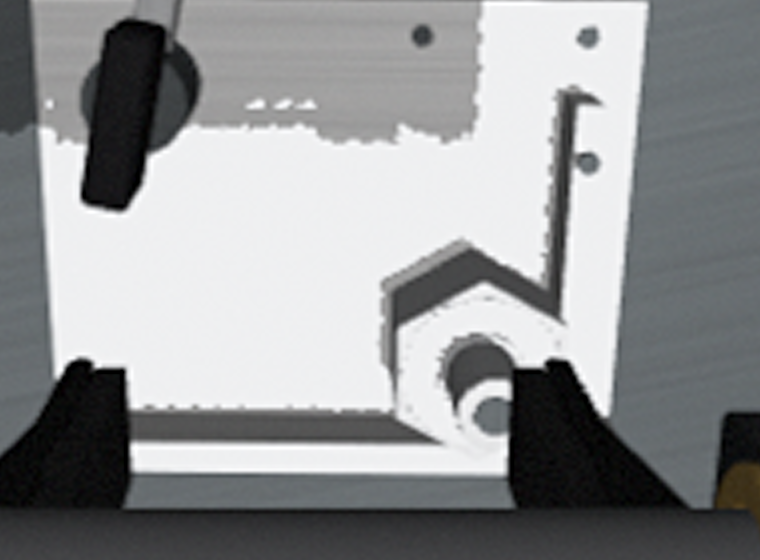

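Emit:
{"name": "arm_command", "arguments": {"targets": [[2.8, -25.2, 8, 0.28, 6], [2.8, -25.2, 8, 0.28, 6], [2.8, -25.2, 8, 0.28, 6], [2.8, -25.2, 8, 0.28, 6], [2.8, -25.2, 14, 0.28, 6]]}}

```text
time: 6.95
position: [0.4514, -0.2739, 0.1203]
tool_rot: [0.247, 0.969, -0.002, 0.004]
ft_force: [0.9, -0.5, 0.1]
grip_width: 0.0597
```

Run:
```python
from h import *
o,im,d,K,E=snap("w3"); print(o['time'],o['position'],o['joint_velocities'].round(3))
P=world(K,E,d);q=spig(P,d,.068,.08,(.40,.5,-.32,-.22));print(len(q),(q.min(0)+q.max(0))/2)
print(go(o,(.4502,-.2708,.045),-.496))
```

```text
6.95 [ 0.45142007 -0.27389681  0.12027148] [-0.16   0.834  0.422  0.023 -1.154 -0.185]
810 [ 0.44971307 -0.27071575  0.07213445]
(array([0.32, 0.23, 7.52]), -0.002, 'yaw', -0.498)
```

View pics/w3.png

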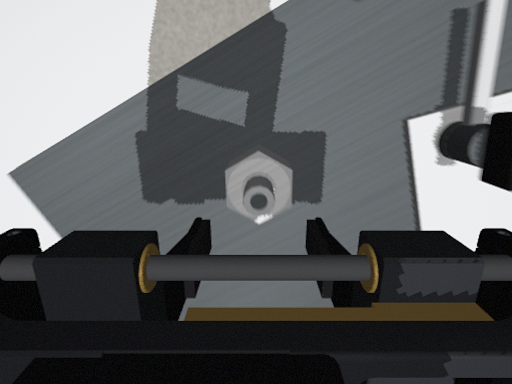

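Emit:
{"name": "arm_command", "arguments": {"targets": [[0.2, 0.2, 5, 0, 5], [0.2, 0.2, 7.3, 0, 5], [0.2, 0.2, 7.3, 0, 4], [0.2, 0.2, 7.3, 0, 2.2], [0.2, 0.2, 7.3, 0, 2.2]], "newtons": 30}}

```text
time: 7.62
position: [0.4493, -0.2662, 0.0489]
tool_rot: [0.244, 0.97, -0.001, 0.001]
ft_force: [-0.2, -0.6, -0.1]
grip_width: 0.0281
```

Emit:
{"name": "arm_command", "arguments": {"targets": [[0, 0, 0, 0, 2.2], [0, 0, 0, 0, 2.2]]}}

```text
time: 7.88
position: [0.449, -0.2661, 0.0486]
tool_rot: [0.245, 0.97, -0.001, 0.001]
ft_force: [-0.0, -0.5, 4.0]
grip_width: 0.025
```

Emit:
{"name": "arm_command", "arguments": {"targets": [[0, 0, -6, 0, 2.2], [0, 0, -12, 0, 2.2], [0, 0, -12, 0, 2.2]]}}

```text
time: 8.25
position: [0.4507, -0.2674, 0.1716]
tool_rot: [0.245, 0.97, -0.002, 0.004]
ft_force: [0.3, -0.1, -4.9]
grip_width: 0.0256
```

Run:
```python
from h import *
from rig import robot
o=robot.get_obs();print(o['position'],o['ft_force'],o['grip_width']);print(go(o,(*n2w(.028,-.016),.15),NY))
```

```text
[ 0.45069835 -0.26738855  0.17163784] [ 0.29484084 -0.05190446 -4.87931191] 0.025624829014776196
(array([-3.39, 25.9 ,  2.14]), -0.278, 'yaw', -0.495)
```

Emit:
{"name": "arm_command", "arguments": {"targets": [[-3.4, 25.9, 0, -0.278, 2.2], [-3.4, 25.9, 0, -0.278, 2.2], [-3.4, 25.9, 0, -0.278, 2.2], [-3.4, 25.9, 0, -0.278, 2.2], [-3.4, 25.9, 2, -0.278, 2.2]]}}

```text
time: 8.88
position: [0.6032, -0.0499, 0.1466]
tool_rot: [0.106, 0.994, 0.001, 0.001]
ft_force: [-0.9, -0.2, -4.0]
grip_width: 0.0255
```

Emit:
{"name": "arm_command", "arguments": {"targets": [[0, 0, 0, 0, 2.2], [0, 0, 0, 0, 2.2]]}}

```text
time: 9.12
position: [0.5995, -0.0547, 0.1464]
tool_rot: [0.109, 0.994, 0.0, -0.002]
ft_force: [0.7, -0.2, -4.3]
grip_width: 0.0252
```

Run:
```python
from h import *
o,im,d,K,E=snap("w4"); print(o['time'],o['position'],o['joint_velocities'].round(3))
print(go(o,(*n2w(.028,-.016),.0625),NY))
```

```text
9.125 [ 0.5994988  -0.05470287  0.14636256] [-0.014 -0.021 -0.02   0.003 -0.004  0.003]
(array([-0.46,  0.  ,  8.38]), -0.001, 'yaw', -0.218)
```

View pics/w4.png

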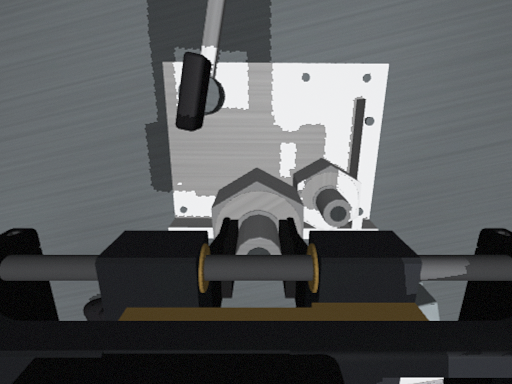

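Emit:
{"name": "arm_command", "arguments": {"targets": [[-0.45, 0, 5, 0, 2.2], [-0.45, 0, 7.5, 0, 2.2], [-0.45, 0, 8.3, 0, 2.2], [-0.45, 0, 8.3, 0, 2.2], [-0.45, 0, 8.3, 0, 2.2]]}}

```text
time: 9.8
position: [0.6068, -0.0554, 0.0661]
tool_rot: [0.108, 0.994, -0.0, 0.002]
ft_force: [-0.8, -0.9, -4.3]
grip_width: 0.0256
```

Emit:
{"name": "arm_command", "arguments": {"targets": [[0.2, 0, 0.3, 0, 2.2], [0.2, 0, 0.5, 0, 2.2], [0.2, 0, 0.5, 0, 2.2]]}}

```text
time: 10.18
position: [0.6038, -0.0544, 0.0607]
tool_rot: [0.108, 0.994, -0.0, 0.0]
ft_force: [-2.7, -0.5, 4.0]
grip_width: 0.0248
```

Emit:
{"name": "arm_command", "arguments": {"targets": [[-0.1, 0.3, -0.1, 0, 2.2], [-0.3, 0.6, -0.1, 0, 2.2], [-0.3, 0.7, -0.1, 0, 2.2], [-0.3, 0.7, -0.1, 0, 2.2]], "newtons": 10}}

```text
time: 10.68
position: [0.608, -0.0489, 0.0606]
tool_rot: [0.108, 0.994, -0.001, -0.0]
ft_force: [-2.9, -3.5, 0.1]
grip_width: 0.0256
```

Emit:
{"name": "arm_command", "arguments": {"targets": [[-0.1, 0.2, 0, 0, 2.2], [-0.1, 0.4, 0, 0, 2.2], [-0.1, 0.5, 0, 0, 2.2], [-0.1, 0.5, 0, 0, 2.2]]}}

```text
time: 11.18
position: [0.6089, -0.0484, 0.0612]
tool_rot: [0.107, 0.994, -0.004, -0.001]
ft_force: [-7.0, -15.6, 3.2]
grip_width: 0.0259
```

Emit:
{"name": "arm_command", "arguments": {"targets": [[0, -0.3, 0, 0, 2.2], [0, -0.35, 0, 0, 4.0], [0, -0.35, 0, 0, 4.2], [0, -0.35, -4, 0, 4.2], [0, -0.35, -9, 0, 5]]}}

```text
time: 11.8
position: [0.6092, -0.0457, 0.1505]
tool_rot: [0.108, 0.994, 0.001, -0.001]
ft_force: [0.8, -0.2, 0.5]
grip_width: 0.0456
```

Run:
```python
from h import *
from rig import robot
o=robot.get_obs();print(o['position'],o['grip_width']);print(go(o,(.51,-.03,.26),NY))
```

```text
[ 0.60924299 -0.04565457  0.15048224] 0.04556328720495898
(array([ 10.05,  -0.59, -10.93]), 0.001, 'yaw', -0.216)
```

Emit:
{"name": "arm_command", "arguments": {"targets": [[10, -0.6, -11, 0, 8.7], [10, -0.6, -11, 0, 8.7], [10, -0.6, -11, 0, 8.7], [10, -0.6, -11, 0, 8.7]]}}

```text
time: 12.3
position: [0.5111, -0.0304, 0.2626]
tool_rot: [0.108, 0.994, 0.0, 0.003]
ft_force: [0.0, 0.6, 0.4]
grip_width: 0.0816
```

```bash
cat >> h.py <<'E'
def look(name,zlo=.083,draw=()):
    o,im,d,K,E=snap(name); P=world(K,E,d)
    m=((d>0)&(P[...,2]>zlo)&(P[...,2]<.0885)&(np.hypot(P[...,0]-NO[0],P[...,1]-NO[1])<.085)).astype(np.uint8)
    k,l,s,c=cv2.connectedComponentsWithStats(m)
    for i in range(1,k):
        if s[i,4]>30:
            q=P[l==i]; n=np.array([w2n(*p) for p in q[:,:2]]); print('top',c[i].round(1),s[i,4],'nest',((n.min(0)+n.max(0))/2).round(4),(n.max(0)-n.min(0)).round(4),q[:,2].mean().round(4))
    img=cv2.resize(im[...,::-1],None,fx=4,fy=4,interpolation=cv2.INTER_CUBIC)
    u,v=(proj(K,E,[[*n2w(0,0),.03]])[0]*4).astype(int)
    cv2.imwrite(f"pics/{name}c.png",img[max(0,v-300):v+290,max(0,u-390):u+390]); print(o['time'],o['position'],'crop0',max(0,u-390),max(0,v-300))
    return o,im,d,K,E
E
python3 - <<'E'
from h import *
look("w5")
E
```

```text
top [217.1 182. ] 31 nest [-0.0501 -0.0624] [0.0204 0.0078] 0.0869
top [259.9 242.8] 267 nest [ 0.0348 -0.0076] [0.0245 0.0242] 0.0861
top [304.8 243.3] 266 nest [0.036  0.0527] [0.0256 0.0244] 0.0861
12.3 [ 0.51106543 -0.03035009  0.26260279] crop0 669 515
```

View pics/w5c.png

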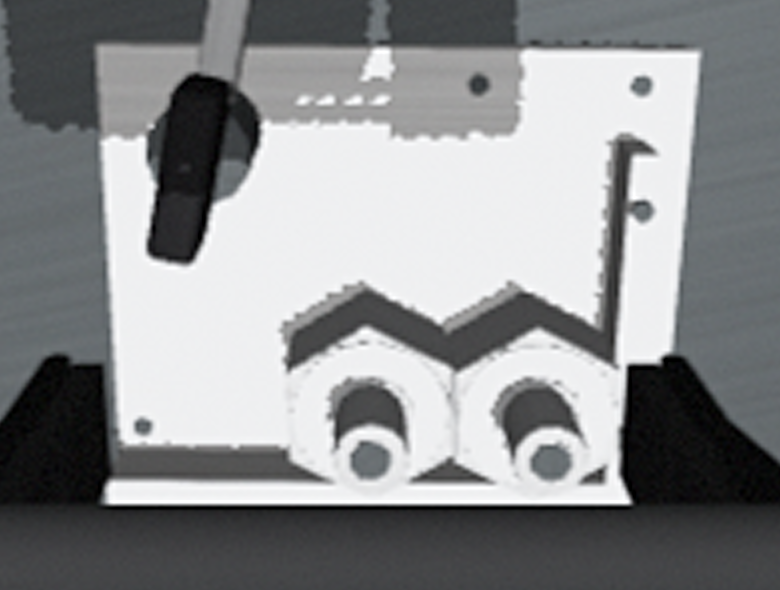

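Run:
```python
from h import *
from rig import robot
o=robot.get_obs();print(go(o,(.4296,.275,.15),.219))
```

```text
(array([14.58, 28.09, 11.1 ]), -0.435, 'yaw', -0.216)
```

Emit:
{"name": "arm_command", "arguments": {"targets": [[14.6, 28.1, 8, -0.435, 8.0], [14.6, 28.1, 8, -0.435, 8.0], [14.6, 28.1, 8, -0.435, 8.0], [14.6, 28.1, 8, -0.435, 8.0], [14.6, 28.1, 8, -0.435, 8.0]]}}

```text
time: 12.98
position: [0.432, 0.2638, 0.182]
tool_rot: [-0.109, 0.994, 0.0, -0.0]
ft_force: [1.0, 0.7, -0.3]
grip_width: 0.0805
```

Emit:
{"name": "arm_command", "arguments": {"targets": [[0.5, 0.5, 1, 0, 8.0], [0.5, 0.5, 1, 0, 8.0]]}}

```text
time: 13.22
position: [0.425, 0.2652, 0.1721]
tool_rot: [-0.11, 0.994, -0.001, -0.002]
ft_force: [1.0, -0.5, 0.0]
grip_width: 0.08
```

Run:
```python
from h import *
o,im,d,K,E=snap("w6"); print(o['time'],o['position'],o['joint_velocities'].round(3))
P=world(K,E,d);q=spig(P,d,.068,.08,(.38,.48,.22,.32));print(len(q),(q.min(0)+q.max(0))/2)
print(go(o,(.4296,.275,.016),.219))
```

```text
13.225 [0.42498179 0.26519737 0.1720989 ] [-0.041 -0.027 -0.022 -0.006  0.005 -0.002]
539 [0.42902296 0.27572452 0.0721207 ]
(array([-0.73,  0.87, 15.61]), 0.001, 'yaw', 0.22)
```

View pics/w6.png

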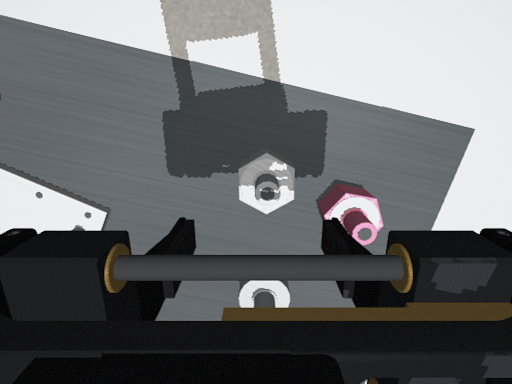

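Emit:
{"name": "arm_command", "arguments": {"targets": [[-0.7, 0.95, 6, 0, 8.0], [-0.7, 0.95, 9, 0, 8.0], [-0.7, 0.95, 9, 0, 8.0]]}}

```text
time: 13.65
position: [0.4306, 0.274, 0.0824]
tool_rot: [-0.107, 0.994, -0.001, -0.002]
ft_force: [-0.3, 0.0, 0.4]
grip_width: 0.08
```

Run:
```python
from h import *
from rig import robot
o=robot.get_obs();print(o['position'],go(o,(.4295,.275,.017),.219))
```

```text
[0.43058188 0.2740137  0.08242999] (array([0.06, 0.12, 6.54]), -0.004, 'yaw', 0.215)
```

Emit:
{"name": "arm_command", "arguments": {"targets": [[0.05, 0.1, 4, 0, 8.0], [0.05, 0.1, 6.3, 0, 8.0], [0.05, 0.1, 6.3, 0, 8.0], [0.05, 0.1, 6.3, 0, 5.5], [0.05, 0.1, 6.3, 0, 5.5]], "newtons": 30}}

```text
time: 14.28
position: [0.4313, 0.2771, 0.0226]
tool_rot: [-0.109, 0.994, 0.0, 0.002]
ft_force: [-0.9, -0.7, 0.1]
grip_width: 0.0674
```

Emit:
{"name": "arm_command", "arguments": {"targets": [[0, 0, 0, 0, 5.5], [0, 0, 0, 0, 5.5]]}}

```text
time: 14.52
position: [0.4308, 0.2768, 0.0222]
tool_rot: [-0.109, 0.994, -0.0, 0.001]
ft_force: [0.5, -2.0, 6.6]
grip_width: 0.06
```

Emit:
{"name": "arm_command", "arguments": {"targets": [[0, 0, -6, 0, 5.5], [0, 0, -12, 0, 5.5], [0, 0, -13, 0, 5.5]]}}

```text
time: 14.9
position: [0.4319, 0.2779, 0.1542]
tool_rot: [-0.109, 0.994, 0.001, 0.004]
ft_force: [1.1, 0.3, -5.1]
grip_width: 0.06
```

Run:
```python
from h import *
from rig import robot
o=robot.get_obs();print(o['position'],o['ft_force'],go(o,(*n2w(-.0435,.0225),.14),NY))
```

```text
[0.43193341 0.2779066  0.15422873] [ 1.12828712  0.32173615 -5.10584547] (array([ -4.67, -29.78,   1.42]), 0.435, 'yaw', 0.218)
```

Emit:
{"name": "arm_command", "arguments": {"targets": [[-4.7, -29.8, 1, 0.435, 5.5], [-4.7, -29.8, 1, 0.435, 5.5], [-4.7, -29.8, 1, 0.435, 5.5], [-4.7, -29.8, 1, 0.435, 5.5], [-4.7, -29.8, 1, 0.435, 5.5]]}}

```text
time: 15.52
position: [0.5395, -0.0058, 0.1389]
tool_rot: [0.109, 0.994, 0.0, -0.002]
ft_force: [0.5, 1.9, -5.7]
grip_width: 0.0598
```

Emit:
{"name": "arm_command", "arguments": {"targets": [[0, 0, 0, 0, 5.5], [0, 0, 0, 0, 5.5]]}}

```text
time: 15.78
position: [0.5382, -0.0035, 0.1392]
tool_rot: [0.109, 0.994, 0.001, -0.003]
ft_force: [-0.3, 0.6, -6.1]
grip_width: 0.0599
```

Run:
```python
from h import *
o,im,d,K,E=look("w7"); print(w2n(*o['position'][:2]),go(o,(*n2w(-.0435,.0225),.036),NY))
```

```text
top [154.2 203.1] 157 nest [-0.0482 -0.063 ] [0.0282 0.0108] 0.0869
top [223.9 290.9] 454 nest [ 0.0362 -0.0086] [0.0229 0.0245] 0.0862
top [293.3 291.1] 480 nest [0.0371 0.0526] [0.024  0.0243] 0.0862
15.775 [ 0.53821233 -0.00346041  0.13916499] crop0 559 610
[-0.04718755  0.0208695 ] (array([-0.43,  0.16, 10.31]), -0.001, 'yaw', -0.218)
```

View pics/w7.png

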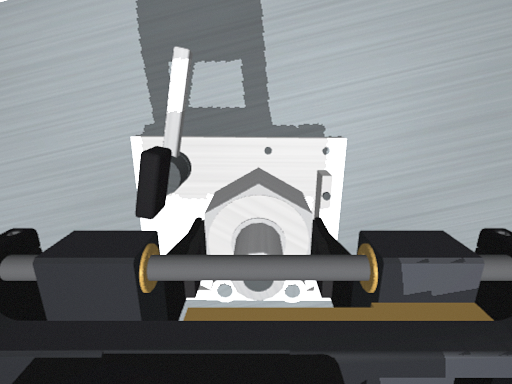

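Emit:
{"name": "arm_command", "arguments": {"targets": [[-0.2, 0.15, 6, 0, 5.5], [-0.2, 0.15, 9.5, 0, 5.5], [-0.2, 0.15, 10.3, 0, 5.5], [-0.2, 0.15, 10.4, 0, 5.5], [-0.2, 0.15, 10.4, 0, 5.5]]}}

```text
time: 16.45
position: [0.5438, -0.0027, 0.0384]
tool_rot: [0.108, 0.994, -0.0, 0.001]
ft_force: [-0.6, -0.5, -5.1]
grip_width: 0.0596
```

Emit:
{"name": "arm_command", "arguments": {"targets": [[-0.5, 0, 0.3, 0, 5.5], [-0.5, 0, 0.4, 0, 5.5], [-0.5, 0, 0.4, 0, 5.5]]}}

```text
time: 16.82
position: [0.5495, -0.0044, 0.0342]
tool_rot: [0.108, 0.994, -0.0, 0.002]
ft_force: [1.3, 0.5, 1.8]
grip_width: 0.06
```

Run:
```python
from h import *
from rig import robot
o=robot.get_obs();print(w2n(*o['position'][:2]),o['position'],o['ft_force'],go(o,(*n2w(-.0165,.0225),.034),NY))
```

```text
[-0.03595061  0.02238197] [ 0.54951138 -0.00440274  0.0342396 ] [1.32970428 0.54918203 1.84976961] (array([-1.94,  0.01,  0.03]), 0.0, 'yaw', -0.217)
```

Emit:
{"name": "arm_command", "arguments": {"targets": [[-0.5, 0, -0.05, 0, 5.5], [-1.0, 0, -0.05, 0, 5.5], [-1.5, 0, -0.05, 0, 5.5], [-1.5, 0, -0.05, 0, 5.5]]}}

```text
time: 17.32
position: [0.5592, -0.0064, 0.0343]
tool_rot: [0.108, 0.994, 0.0, -0.003]
ft_force: [-5.9, 0.8, 7.6]
grip_width: 0.0596
```

Emit:
{"name": "arm_command", "arguments": {"targets": [[-0.3, 0, 0, 0, 5.5], [-0.5, 0, 0, 0, 5.5], [-0.5, 0, 0, 0, 5.5]]}}

```text
time: 17.7
position: [0.5631, -0.0072, 0.0343]
tool_rot: [0.108, 0.994, 0.0, -0.004]
ft_force: [-7.4, 1.0, 10.8]
grip_width: 0.0596
```

Emit:
{"name": "arm_command", "arguments": {"targets": [[-0.3, 0, -0.15, 0, 5.5], [-0.6, 0, -0.15, 0, 5.5], [-0.6, 0, -0.15, 0, 5.5]]}}

```text
time: 18.08
position: [0.5711, -0.0092, 0.0344]
tool_rot: [0.108, 0.994, 0.0, -0.002]
ft_force: [-4.6, 0.8, -1.4]
grip_width: 0.0596
```

Run:
```python
from h import *
from rig import robot
o=robot.get_obs();print(w2n(*o['position'][:2]),o['position'],o['ft_force'],o['moment'])
```

```text
[-0.01383427  0.02237809] [ 0.5711082  -0.0091682   0.03435352] [-4.58399389  0.78551445 -1.44708648] [0.07599478 0.76133991 0.06556806]
```

Emit:
{"name": "arm_command", "arguments": {"targets": [[-0.2, 0, 0, 0, 5.5], [-0.4, 0, 0, 0, 5.5], [-0.4, 0, 0, 0, 5.5]]}}

```text
time: 18.45
position: [0.5712, -0.0092, 0.0344]
tool_rot: [0.108, 0.994, 0.0, -0.006]
ft_force: [-11.0, 0.6, 4.3]
grip_width: 0.0596
```

Emit:
{"name": "arm_command", "arguments": {"targets": [[0.3, 0, 0, 0, 5.5], [0.4, 0, 0, 0, 6.4], [0.4, 0, 0, 0, 6.6], [0.4, 0, -4, 0, 6.8], [0.4, 0, -10, 0, 6.8]]}}

```text
time: 19.08
position: [0.5733, -0.0098, 0.135]
tool_rot: [0.108, 0.994, 0.0, -0.001]
ft_force: [1.2, -0.6, 0.2]
grip_width: 0.0677
```

Emit:
{"name": "arm_command", "arguments": {"targets": [[6, -3, -12, 0, 8.7], [6, -3, -12, 0, 8.7], [6, -3, -12, 0, 8.7], [6, -3, -12, 0, 8.7]]}}

```text
time: 19.58
position: [0.509, -0.0263, 0.2562]
tool_rot: [0.108, 0.994, -0.0, 0.002]
ft_force: [0.3, 0.3, 0.3]
grip_width: 0.0861
```

Run:
```python
from h import *
look("w8")
```

```text
top [213.5 186.8] 40 nest [-0.0491 -0.0626] [0.0252 0.0095] 0.0871
top [282.1 210.9] 302 nest [-0.0161  0.0241] [0.0249 0.0244] 0.0861
top [257.3 246.9] 255 nest [ 0.0341 -0.0078] [0.0225 0.0252] 0.0861
top [303.1 247.5] 249 nest [0.0344 0.0525] [0.021  0.0239] 0.0861
19.575 [ 0.50902209 -0.02632893  0.2562302 ] crop0 661 529
```

View pics/w8c.png

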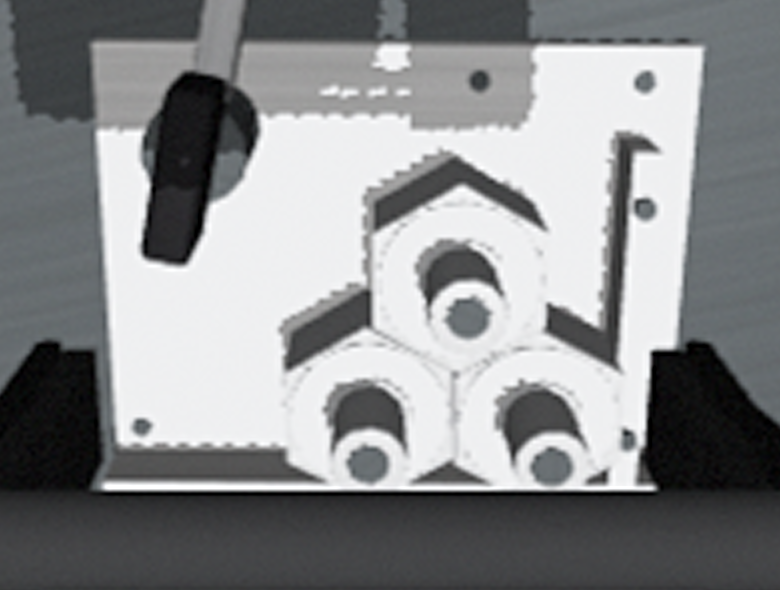

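```bash
cat >> h.py <<'E'
def holes(f):
    z=np.load(f+".npz"); K,E,im=z['K'],z['E'],z['im']
    x0,x1,y0,y1,s=.50,.68,-.10,.06,5000
    g=cv2.cvtColor(ortho(im,K,E,.086,x0,x1,y0,y1,s),cv2.COLOR_RGB2GRAY)
    g=cv2.GaussianBlur(g,(0,0),3); m=((g>95)&(g<175)).astype(np.uint8)
    k,l,st,c=cv2.connectedComponentsWithStats(m); out=[]
    for i in range(1,k):
        w,h,a=st[i,2:5]
        if 35<w<90 and 35<h<90 and a>.65*w*h: out.append((x1-c[i][1]/s,y1-c[i][0]/s)); print(c[i],w,h,a,w2n(*out[-1]).round(4))
    cv2.imwrite(f"pics/{f}_86.png",g[:,:][::1,::1] if max(g.shape)<=600 else cv2.resize(g,None,fx=.65,fy=.65))
    for i in range(len(out)):
        for j in range(i): print(i,j,np.hypot(*np.subtract(out[i],out[j])).round(5))
E
python3 -c "
from h import *
holes('w8'); holes('w5')"
```

```text
[255.52854977 266.44669025] 71 74 3958 [0.0366 0.052 ]
[550.37723785 336.85421995] 70 73 3910 [ 0.0355 -0.0086]
[339.76488947 555.45357607] 73 71 3845 [-0.0162  0.0231]
1 0 0.06063
2 0 0.06021
2 1 0.06071
[254.77937404 269.09851206] 70 71 3898 [0.036 0.052]
[549.95805963 337.68974229] 70 75 3958 [ 0.0353 -0.0086]
1 0 0.06061
```

View pics/w8_86.png

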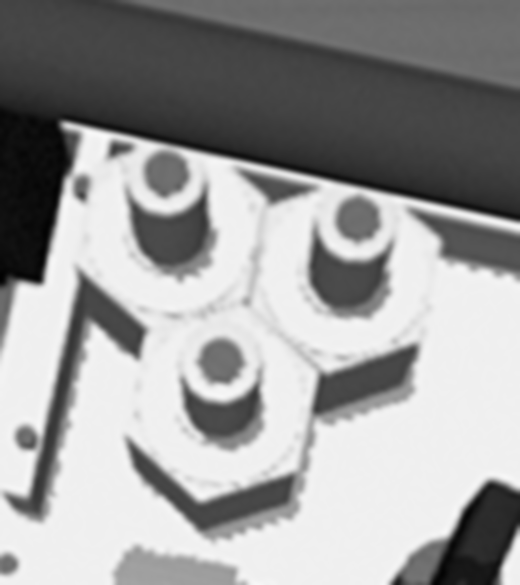

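Run:
```python
from h import *
from rig import robot
o=robot.get_obs(); print(o['q'].round(3))
for f in("w1","w5","w8","w7"):
    z=np.load(f+".npz");K,E,d,im=z['K'],z['E'],z['d'],z['im'];P=world(K,E,d)
    piv=n2w(-.062,-.068)
    m=(d>0)&(P[...,2]>.058)&(P[...,2]<.095)&(np.hypot(P[...,0]-piv[0],P[...,1]-piv[1])<.045)
    q=P[m&(P[...,2]>.08)]; r=cv2.minAreaRect(q[:,:2].astype(np.float32)*1000); print(f,piv,r,'zmax',np.percentile(q[:,2],[50,95]))
    # arm
    a=(d>0)&(P[...,2]>.028)&(P[...,2]<.045)&(np.hypot(P[...,0]-piv[0],P[...,1]-piv[1])<.12)&(P[...,0]<piv[0]-.035)
    q=P[a]
    if len(q)>20:
        c=np.median(q[:,:2],0);v=c-piv; n=np.array([np.cos(NY)*v[0]+np.sin(NY)*v[1],-np.sin(NY)*v[0]+np.cos(NY)*v[1]]);print('arm',len(q),c,'phi',np.arctan2(n[1],-n[0]))
```

```text
[-0.271  0.33   1.68   0.     1.129 -1.625]
w1 [ 0.50461357 -0.08705659] ((504.9852600097656, -84.74564361572266), (16.145254135131836, 54.992435455322266), 65.64379119873047) zmax [0.08874047 0.09011698]
arm 494 [ 0.43564095 -0.05301571] phi 0.24146771078731588
w5 [ 0.50461357 -0.08705659] ((505.0839538574219, -84.89706420898438), (16.140804290771484, 55.40391540527344), 65.89981842041016) zmax [0.08868692 0.09005742]
arm 620 [ 0.43540732 -0.05308055] phi 0.23937243827571558
w8 [ 0.50461357 -0.08705659] ((505.3323669433594, -84.89375305175781), (16.099334716796875, 55.847007751464844), 66.138916015625) zmax [0.08872267 0.09002932]
arm 638 [ 0.43555437 -0.05301229] phi 0.24100995900320793
w7 [ 0.50461357 -0.08705659] ((504.98712158203125, -84.66239929199219), (16.120433807373047, 55.532081604003906), 66.0434799194336) zmax [0.08856436 0.08985777]
arm 1509 [ 0.43506843 -0.05220038] phi 0.24760929001375917
```

Run:
```python
from h import *
from rig import robot
print(go(robot.get_obs(),(.505,-.0848,.15),-.422))
```

```text
(array([-0.9 , -5.81, 10.49]), 0.205, 'yaw', -0.217)
```

Emit:
{"name": "arm_command", "arguments": {"targets": [[-0.9, -5.8, 10.5, 0.205, 5.5], [-0.9, -5.8, 10.5, 0.205, 5.5], [-0.9, -5.8, 10.5, 0.205, 5.5], [-0.9, -5.8, 10.5, 0.205, 5.5]]}}

```text
time: 20.12
position: [0.5046, -0.0841, 0.1493]
tool_rot: [0.209, 0.978, 0.0, -0.001]
ft_force: [0.5, -0.4, 0.3]
grip_width: 0.0577
```

Run:
```python
from h import *
o,im,d,K,E=look("w9"); holes("w9"); print(go(o,(.505,-.0848,.062),-.422))
```

```text
top [264.1 214.5] 70 nest [-0.0481 -0.0619] [0.027  0.0073] 0.0873
top [365.7 224.3] 411 nest [-0.0195  0.0235] [0.0188 0.0256] 0.0859
20.125 [ 0.50462793 -0.08414069  0.14932253] crop0 920 596
(array([-0.07, -0.05,  8.73]), 0.0, 'yaw', -0.422)
```

View pics/w9.png

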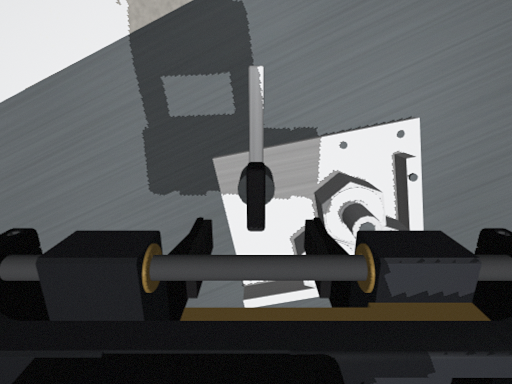

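Emit:
{"name": "arm_command", "arguments": {"targets": [[1.5, 7, -4.5, -0.2, 8.7], [1.5, 7, -4.5, -0.2, 8.7], [1.5, 7, -4.5, -0.2, 8.7]]}}

```text
time: 20.55
position: [0.5204, -0.0131, 0.197]
tool_rot: [0.109, 0.994, -0.0, 0.002]
ft_force: [0.3, -1.2, -1.1]
grip_width: 0.0791
```

Run:
```python
from h import *
o,im,d,K,E=look("w10"); holes("w10"); print(go(o,(.505,-.0848,.14),-.422))
```

```text
top [189.1 196.4] 78 nest [-0.0479 -0.0624] [0.0278 0.0088] 0.0873
top [272.5 224.4] 429 nest [-0.0165  0.0236] [0.025  0.0244] 0.086
20.55 [ 0.52039209 -0.01314651  0.1970339 ] crop0 616 572
[340.54051308 555.64414529] 73 71 3937 [-0.0162  0.0229]
(array([-0.03, -7.33,  5.71]), 0.203, 'yaw', -0.219)
```

View pics/w10c.png

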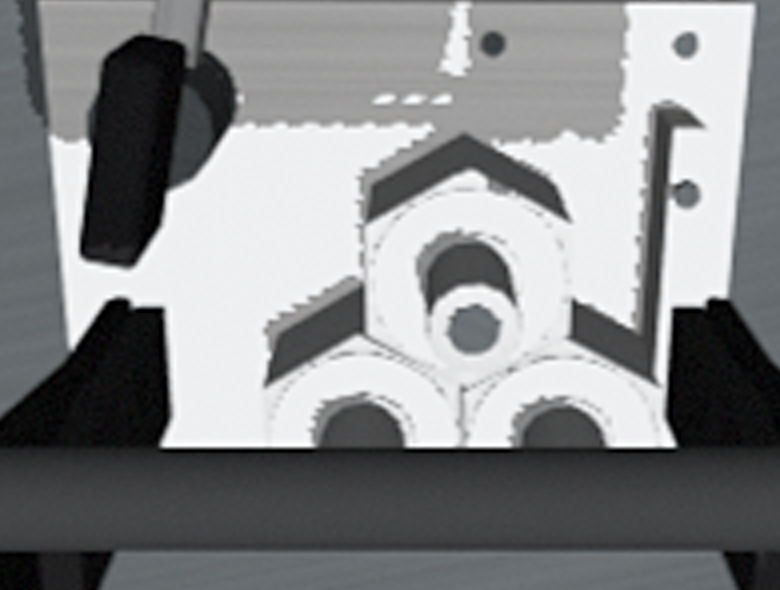

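Emit:
{"name": "arm_command", "arguments": {"targets": [[0, -7.3, 2, 0.203, 5.5], [0, -7.3, 5.7, 0.203, 5.5], [0, -7.3, 5.7, 0.203, 5.5], [0, -7.3, 5.7, 0.203, 5.5]]}}

```text
time: 21.1
position: [0.5031, -0.0859, 0.1383]
tool_rot: [0.211, 0.977, 0.0, -0.0]
ft_force: [0.4, -0.1, 0.7]
grip_width: 0.0582
```

Run:
```python
from h import *
from rig import robot
print(go(robot.get_obs(),(.505,-.0848,.063),-.422))
```

```text
(array([-0.13,  0.17,  7.53]), -0.003, 'yaw', -0.425)
```

Emit:
{"name": "arm_command", "arguments": {"targets": [[-0.1, 0.1, 5, 0, 5.5], [-0.1, 0.1, 7.3, 0, 5], [-0.1, 0.1, 7.3, 0, 3], [-0.1, 0.1, 7.3, 0, 1.2], [-0.1, 0.1, 7.3, 0, 1.2]], "newtons": 20}}

```text
time: 21.72
position: [0.5057, -0.0854, 0.0666]
tool_rot: [0.211, 0.978, -0.0, 0.002]
ft_force: [-0.6, 0.1, 0.1]
grip_width: 0.0276
```

Emit:
{"name": "arm_command", "arguments": {"targets": [[0, 0, 0, 0, 1.2], [0, 0, 0, 0, 1.2]]}}

```text
time: 21.98
position: [0.5047, -0.0865, 0.0661]
tool_rot: [0.21, 0.978, -0.001, 0.001]
ft_force: [-2.5, -5.7, 4.8]
grip_width: 0.016
```

Emit:
{"name": "arm_command", "arguments": {"targets": [[0, 0, 0, 0.18, 1.2], [0, 0, 0, 0.36, 1.2], [0, 0, 0, 0.54, 1.2], [0, 0, 0, 0.7, 1.2], [0, 0, 0, 0.7, 1.2]]}}

```text
time: 22.6
position: [0.5042, -0.0869, 0.0661]
tool_rot: [0.533, 0.846, -0.001, 0.001]
ft_force: [-3.8, -6.2, 4.9]
grip_width: 0.016
```

Emit:
{"name": "arm_command", "arguments": {"targets": [[0, 0, 0, 0.17, 1.2], [0, 0, 0, 0.34, 1.2], [0, 0, 0, 0.5, 1.2], [0, 0, 0, 0.6, 1.2], [0, 0, 0, 0.6, 1.2]]}}

```text
time: 23.22
position: [0.5038, -0.0869, 0.0661]
tool_rot: [0.759, 0.651, -0.001, 0.001]
ft_force: [-4.4, -6.7, 5.1]
grip_width: 0.0158
```

Emit:
{"name": "arm_command", "arguments": {"targets": [[0, 0, 0, 0.06, 1.2], [0, 0, 0, 0.12, 1.2], [0, 0, 0, 0.12, 1.2]]}}

```text
time: 23.6
position: [0.5038, -0.0867, 0.066]
tool_rot: [0.796, 0.605, -0.001, 0.001]
ft_force: [-4.0, -5.1, 5.8]
grip_width: 0.0162
```

Run:
```python
from h import *
from rig import robot
o=robot.get_obs();print(go(o,(.505,-.0848,.063),NY-1.571),o['moment'],o['ft_force'],o['q'])
```

```text
(array([0.22, 0.07, 0.3 ]), -0.053, 'yaw', -1.841) [-0.92033669  0.74777175  0.44162069] [-3.98747839 -5.09142371  5.77947015] [-0.38747909  0.62909864  1.84410207 -0.0048271   0.66832046 -0.11321329]
```

Emit:
{"name": "arm_command", "arguments": {"targets": [[0, 0, 0, 0.06, 1.2], [0, 0, 0, 0.1, 1.2], [0, 0, 0, 0.1, 1.2]]}}

```text
time: 23.98
position: [0.5039, -0.086, 0.066]
tool_rot: [0.825, 0.565, -0.001, 0.001]
ft_force: [-2.2, -2.2, 5.7]
grip_width: 0.0176
```

Run:
```python
from h import *
from rig import robot
o=robot.get_obs();print(go(o,(.505,-.0848,.063),NY-1.571),o['moment'],o['ft_force'])
```

```text
(array([0.15, 0.05, 0.3 ]), -0.153, 'yaw', -1.941) [-0.46558616  0.53805085  0.61348588] [-2.22895584 -2.18418966  5.70376342]
```

Emit:
{"name": "arm_command", "arguments": {"targets": [[0, 0, 0, -0.12, 2.4], [0, 0, 0, -0.14, 4], [0, 0, 0, -0.14, 5], [0, 0, -5, -0.14, 5.5], [0, 0, -11, -0.14, 6]]}}

```text
time: 24.6
position: [0.5035, -0.0849, 0.175]
tool_rot: [0.785, 0.619, -0.001, -0.002]
ft_force: [1.3, 1.0, -0.2]
grip_width: 0.0549
```

Run:
```python
from h import *
from rig import robot
o=robot.get_obs();print(o['position'],o['q']);print(go(o,(.49,-.025,.26),NY))
```

```text
[ 0.50351769 -0.08487252  0.17499354] [-3.86166021e-01  4.44097269e-01  1.76373665e+00  9.00462423e-05
  9.37782156e-01 -1.50675916e-01]
(array([ 5.51, -2.75, -8.49]), 1.552, 'yaw', -1.806)
```

Spin must go back the other way (−1.59); I rise and turn to view.

Emit:
{"name": "arm_command", "arguments": {"targets": [[5.5, -2.7, -8.5, -0.2, 8], [5.5, -2.7, -8.5, -0.4, 8], [5.5, -2.7, -8.5, -0.6, 8], [5.5, -2.7, -8.5, -0.8, 8], [5.5, -2.7, -8.5, -0.9, 8]]}}

```text
time: 25.22
position: [0.4907, -0.0252, 0.2602]
tool_rot: [0.435, 0.9, 0.0, 0.0]
ft_force: [-0.1, 0.4, -0.2]
grip_width: 0.0799
```

Emit:
{"name": "arm_command", "arguments": {"targets": [[0, 0, 0, -0.18, 8], [0, 0, 0, -0.36, 8], [0, 0, 0, -0.54, 8], [0, 0, 0, -0.68, 8], [0, 0, 0, -0.68, 8]]}}

```text
time: 25.85
position: [0.4907, -0.0253, 0.26]
tool_rot: [0.113, 0.994, 0.0, -0.0]
ft_force: [-0.0, 1.4, 0.1]
grip_width: 0.08
```

Run:
```python
from h import *
look("w11"); holes("w11")
from rig import robot
im,d=robot.camera("scene"); cv2.imwrite("pics/scene1.png",im[...,::-1])
z=np.load("w11.npz");K,E,d=z['K'],z['E'],z['d'];P=world(K,E,d)
m=(d>0)&(P[...,2]>.08)&(np.hypot(P[...,0]-.505,P[...,1]+.085)<.04)
print('handle',cv2.minAreaRect(P[m][:,:2].astype(np.float32)*1000),'want long axis along nest y: angle',90+np.degrees(NY))
```

```text
top [231.7 190.2] 62 nest [-0.0614 -0.0438] [0.016  0.0119] 0.0873
top [284.4 223.5] 286 nest [-0.0162  0.0237] [0.0247 0.0249] 0.086
top [260.3 252.6] 56 nest [ 0.0256 -0.0078] [0.0059 0.0202] 0.0853
top [305.3 252.9] 44 nest [0.027  0.0529] [0.0056 0.0204] 0.0856
25.85 [ 0.49073052 -0.02532694  0.25996502] crop0 670 573
[339.73995933 554.43111337] 72 71 3934 [-0.016   0.0231]
handle ((490.1654357910156, -81.3523941040039), (56.08929443359375, 46.89326095581055), 76.38008117675781) want long axis along nest y: angle 77.56681584566114
```

View pics/w11c.png

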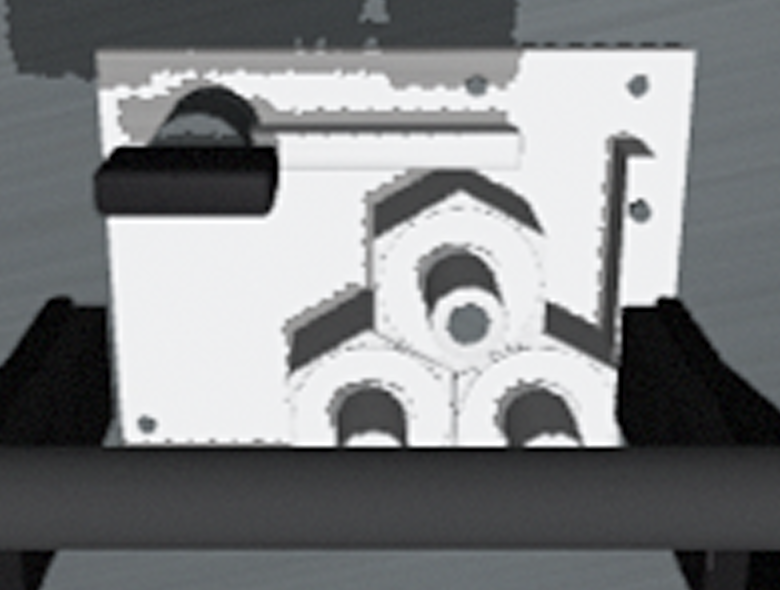

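View pics/scene1.png

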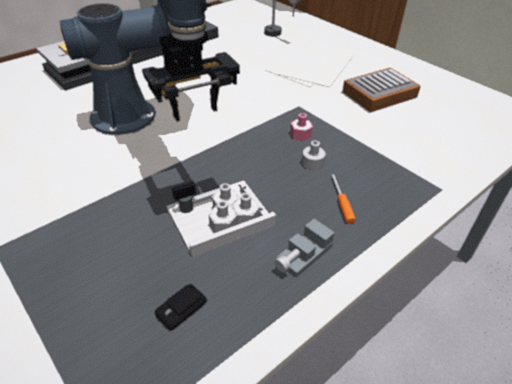

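Emit:
{"name": "arm_command", "arguments": {"targets": [[2, 0, -6, 0, 8], [2, 0, -6, 0, 8], [2, 0, -6, 0, 8]]}}

```text
time: 26.32
position: [0.4713, -0.0209, 0.3201]
tool_rot: [0.113, 0.994, -0.0, 0.0]
ft_force: [-0.3, -0.4, -0.2]
grip_width: 0.0803
```

Run:
```python
from h import *
look("w12"); holes("w12")
for f in ("w11","w12"):
    z=np.load(f+".npz");K,E,d=z['K'],z['E'],z['d'];P=world(K,E,d)
    piv=np.array([.505,-.0848])
    r=np.hypot(P[...,0]-piv[0],P[...,1]-piv[1])
    m=((d>0)&(P[...,2]>.08)&(P[...,2]<.093)&(r<.033)).astype(np.uint8)
    k,l,s,c=cv2.connectedComponentsWithStats(m);i=1+np.argmax(s[1:,4]);q=P[l==i]
    print('handle',cv2.minAreaRect(q[:,:2].astype(np.float32)*1000))
    q=P[(d>0)&(P[...,2]>.032)&(P[...,2]<.044)&(r>.035)&(r<.112)]
    n=np.array([w2n(*p) for p in q[:,:2]]); n=n[np.abs(n[:,0]+.062)<.015]; n=n[n[:,1]<.04]
    a=np.polyfit(n[:,1],n[:,0],1);print('arm slope',a,len(n))
```

```text
top [236.3 189.3] 35 nest [-0.0629 -0.0439] [0.0133 0.0117] 0.087
top [280.6 219.1] 208 nest [-0.0157  0.0236] [0.0261 0.0231] 0.0861
top [260.2 248.7] 170 nest [ 0.0333 -0.0072] [0.0203 0.0237] 0.086
top [298.5 249. ] 166 nest [0.0344 0.0527] [0.02  0.024] 0.086
26.325 [ 0.47131372 -0.02090036  0.32012255] crop0 667 560
[340.18895801 553.40720581] 73 71 3858 [-0.0158  0.0231]
handle ((505.1565246582031, -84.98463439941406), (56.08929443359375, 16.043567657470703), 76.38008117675781)
arm slope [ 0.0344397  -0.06105906] 531
handle ((504.7839050292969, -84.51870727539062), (54.904476165771484, 15.099912643432617), 77.46836853027344)
arm slope [ 0.02490604 -0.06142295] 397
```

```bash
python3 -c "
from rig import robot
print(robot.hand_in())"
```

```text
the job is handed in; nothing more can be done
None
```

The three hex adaptors stand packed in the nest corner and the clamp is closed. I handed in at about 26 s of the 69 s allowed.

**What I did**
- I slid hex_c by its spigot into the corner against the side and back fences.
- I set the steel hex from the robot's right in the back row beside it and pressed them flat to flat at about 15 N.
- I gripped the steel hex from the left by its flats and pushed it into the notch in front at about 11 N.
- I gripped the clamp handle and turned it clockwise until it resisted and pried the jaws open slightly.

**Last checks**
- **Packing:** before the clamp was turned, centre distances were about 60.2, 60.6 and 60.7 mm against the 61.6 mm limit. Spigot heights of about 86 mm show all three standing on the nest floor.
- **After closing:** I could only partly repeat the packing check. The gripper hid part of the two rear spigots and their bores were not detected, but the spigot positions still seen had not shifted.
- **Clamp:** the handle lies within about 1° of the nest's y axis. The arm's direction read about 0.03 rad past square, which is within the uncertainty in the nest's yaw. No joint reading was available.
- **Bystanders:** I did not touch the round adaptor, vise, mouse, screwdriver or the pink look-alike. The final scene picture shows them in place by eye; I did not re-measure them.

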